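# Raise the cleaning cabinet's sash to the working height

## Robot

A 6-joint arm with a two-finger parallel gripper is mounted at the origin on the work surface. World frame = base frame: x ahead of the robot, y to its left, z up, the work surface at z = 0. Lengths are in m, angles in rad, forces in N, time in s.
With the tool pointing down it reaches from about 0.225 to 0.875 m from the base axis. Payload 3.4 kg.
Tool frame: the origin (TCP) lies at the very end of the fingers, on their centre line; the grasp point (between the pads) lies 19 mm behind it; z points along the fingers, y is the direction in which the jaws open and shut (so a half turn about z gives the same grasp; the last joint's range is limited). The gripper opens to 85 mm and grips with 20 to 120 N. Pads are 22 mm wide; open, the fingers measure 114 mm over their backs; the gripper's body (76 mm by 85 mm) begins 54 mm behind the grasp point. The pads swing forward as they close: fully open they stand 13 mm farther back than shut.
Start: joints at [1.227, 0.276, 1.505, -0, 1.361, -0.121], TCP at [0.127, 0.561, 0.231] pointing down, gripper open.
Joint ranges: [-2.89, 2.89], [-0.75, 2.08], [0.22, 2.7], [-1.18, 4.32], [0.11, 2.71], [-2.7, 2.7]. Speed limits (rad/s): [2.57, 2.57, 3.14, 3.14, 3.14, 3.14].

## Interface

Orientations are given as a unit quaternion [w, x, y, z].
In Python, from rig import manip, viewer, job gives the robot as it stands.
- The arm moves only by the shell command python3 -m crank 'ROWS' [OPENING] [FORCE]. ROWS is JSON, a list of rows, each a list of 6 numbers: the shift along the tool's x, y, z in m, then the turn, a rotation vector about the tool's x, y, z in degrees. In form: [[dx, dy, dz, rx, ry, rz], ...]. A call has 1 to 20 rows; each row is the pose to reach, as a shift and turn from the pose measured when the call began, along the tool's axes at that moment; what a row does not reach only later rows make up. A row lasts 1/8 s, in which the tool goes at most 62.5 mm and 10.7 degrees, less where a joint would pass 70% of its speed; a pose out of reach is approached as far as the arm can. A call with a gripper value outside its range is refused whole. OPENING is the opening, from 0 (shut) to 1 (fully open), set as the call begins (- or left out, the last holds). The fingers move at their own pace and stop on an object; FORCE is the grip in N (left out, the last holds). Time passes only in rows, so rows that repeat a pose let the fingers close. It gives the time, the measured TCP pose, the force and the opening at its end, in the units of the state.
- manip.get_state(): the state, without advancing time (a new reading comes with each control period).
- viewer.get_image(name): name is "scene" or "side" or "wrist"; returns a dict with "frame" (384x512x3 uint8, blue, green, red), "range_z" (384x512 float32, m along the optical axis (not along the pixel's ray), 0 where there is no reading), "intrinsics" (3x3 intrinsics, pixels), "world_from_camera" (4x4, takes a point from camera to world coordinates); the wrist camera has in their place "mount" (4x4, takes a point from camera to tool coordinates, whose origin is the TCP and whose axes are the flange's). Camera axes: x right, y up, looking along -z (the intrinsics and any distortion apply to the point x, -y, -z); pixel columns grow to the right and rows downward; lengths in m; the calibration is good to about 2 mm. The wrist camera is an equidistant fisheye: a pixel r from the principal point sees the ray r / f radians off the axis. A picture is of the moment at which its call begins: read the wrist's pose just before it.
- job.sign_off(): hands the job in, once; it reports no verdict.
The state is a dict: "clock": time; "qpos": joint angles; "qd": joint speeds; "effort": joint torques, N m; "position": TCP position; "ee_rot": TCP orientation; "contact_force": force on the tool from outside, world axes, zero at the start; "moment": the same for the moment, N m; "width": finger opening in m.
Only numpy, scipy, OpenCV 4.12 (cv2) and the standard library are available. Lean on these libraries where they do the work, as an engineer would, in place of code of your own. Each camera call takes 0.05 s, during which the arm holds its last target. There are 200 camera calls.

## Task

Open the bench cleaning cabinet for work: with your fingers beneath the lip along the bottom of its sliding window, push the window up until the lip is level with the tip of the steel pointer clamped on the post beside it, then take the hand away and leave the window standing there. Only push - do not pinch or grip the lip - and leave the can, the tin, the tools and the things in the cabinet where they stand.

Things in the scene. Friction and masses are not known exactly. Their poses are not given: they have to be found in the camera images.
- cabinet: Fixed bench-top extraction cabinet, 460 mm wide (y), 250 deep (x), 470 high, blue plinth 100 high, aluminium posts, clear walls. Origin: centre of its underside on the bench; x points from its front (window side, facing the robot, at x = -125) to its back, y to its left seen from the robot, z up; turned by up to 0.15 rad. A 40 mm wide counterweight channel stands out from its right (-y) side.
- sash (a joint): Height of the sliding window above its lowest place, m: 0 fully down, 0.19 fully up; starts between 0 and 0.04. It slides straight up. A counterweight balances it to about 1 N and its guides rub with about 3 N: 2 to 5 N moves it up or down, and it stays where it is left.
- lip_edge (a point): Middle of the lower front edge of the window's lip; moves with the window, axes as the cabinet's. The lip is a level aluminium ledge 370 mm long (y +-185), from x = 1 to 40 mm (window frame); flat underside at z = 0, 6 mm thick, with an upper rib (z 6 to 11) set back 12 mm from the edge. Free space beneath it down to the bench, back to the plinth face at x = 55. Starts 106 to 146 above the bench.
- pointer_tip (a point): Tip of the working-height pointer, half-way up its thickness: a flat steel arrow 4 mm thick pointing inward (-y) at the lip from a dark clamp block (36 mm wide, 22 high) with a black screw on the cabinet's left front post. The tip lies 13 mm beyond the left end of the lip, 6 mm behind the line of its front edge, 200 to 270 mm above the bench, fixed.
- can: Loose aerosol can standing on the bench in front of the cabinet, left or right of its middle, 66 mm across and 189 mm tall, white with a black cap. Origin: centre of its underside.
- tin: Loose flat round tin standing on the bench in front of the cabinet, on the other side from the can, 88 mm across and 53 mm tall. Origin: centre of its underside.
- lever: Loose steel tyre lever lying on the bench in front of the cabinet, roughly along the lip, 285 mm long, 30 mm wide, 14 mm high. Origin: its middle, underside; its x axis runs along it.
- driver: Loose screwdriver with a black handle lying on the bench to the left of the cabinet, about 200 mm long. Its x axis runs along it.
- mallet: Loose hammer with a wooden handle lying on the bench to the right of the cabinet, about 260 mm long. Its x axis runs along it.
- cap: Loose grey wheel centre cap lying on the deck inside the cabinet (100 mm above the bench), 68 mm across, 26 mm high. Origin: centre of its underside.
- cup: Loose steel cup standing on the deck inside the cabinet, 72 mm across, 70 mm tall. Origin: centre of its underside.

How it is judged:
On the way:
1. the fingers push the window up from beneath its lip (contact force between the fingers and lip_underside above 0.5 N and velocity of joint sash above 0.003 m/s), for 0.1 s.
At the end, for the whole second after the job is handed in: The lip's lower front edge is level with the pointer's tip within 10 mm, the window stands still on its counterweight, and nothing touches it (z of lip_edge in the frame of pointer_tip between -0.01 and 0.01 m and velocity of joint sash between -0.01 and 0.01 m/s).
It fails at once if the lip is pinched or gripped (fingers press on its underside and on its upper rib at once) (contact force between the fingers and lip_underside above 2 N and contact force between the fingers and lip_rib above 2 N).
It fails at once if a bystander is carried, lifted or pushed by more than 20 mm (distance of any of can, tin, lever, driver, mallet, cap, cup from where it was at the start of the episode above 0.02 m).
It also fails if it takes over 45 s, if anything falls off the work surface, if the arm or the gripper's body presses on something with over 40 N, if the wrist force passes 120 N, or if a joint passes its speed limit or range.

## Working session

There is one attempt and no reset: what is moved stays moved. The work goes in short steps, Python scripts to look and compute and a shell command to move; the robot and the scene stay as the last step left them, time stands still between calls to the robot, and variables do not carry over. Pictures are saved under pics/ and viewed, about 8 in all and at most 12, crops included, and the job is handed in when it is done.

```bash
ls; mkdir -p pics; cat > h.py <<'E'
import numpy as np, cv2
from rig import manip, viewer, job
def pts(im):
    K=np.array(im["intrinsics"]);z=im["range_z"];v,u=np.mgrid[:z.shape[0],:z.shape[1]]
    c=np.stack([(u-K[0,2])/K[0,0]*z,-(v-K[1,2])/K[1,1]*z,-z,np.ones_like(z)],-1)
    return (c@np.array(im["world_from_camera"]).T)[...,:3]
E
python3 - <<'E'
from h import *
import pickle
s=manip.get_state();print(s)
d={}
for n in("scene","side"):
    im=viewer.get_image(n);d[n]=im;print(n,np.round(im["intrinsics"],1).tolist(),np.round(im["world_from_camera"],3).tolist())
    cv2.imwrite(f"pics/{n}0.png",im["frame"])
pickle.dump(d,open("d0.pkl","wb"))
E
```

```text
pics
{'clock': 0.0, 'qpos': array([ 1.22699036e+00,  2.76603910e-01,  1.50614385e+00, -1.49342915e-05,
        1.36069050e+00, -1.20972664e-01]), 'qd': array([ 0.00109981, -0.00098527, -0.00149503,  0.00062542, -0.00141602,
        0.00138173]), 'effort': array([ 1.06236334e-03, -4.16780126e+01, -2.45806825e+01,  2.98463556e-04,
        1.06892979e-02, -4.06311315e-06]), 'position': array([0.12688642, 0.56028118, 0.23043036]), 'ee_rot': array([-2.05418340e-04,  1.11184680e-01,  9.93799334e-01, -8.99674441e-04]), 'contact_force': array([-0.23815601, -0.5175088 ,  0.25865712]), 'moment': array([ 0.06702468, -0.00427021,  0.07673959]), 'width': 0.08530593065005171}
scene [[460.7, 0.0, 262.8], [0.0, 460.7, 189.2], [0.0, 0.0, 1.0]] [[-0.186, 0.937, -0.294, 0.148], [-0.982, -0.176, 0.063, 0.047], [0.007, 0.301, 0.954, 1.567], [0.0, 0.0, 0.0, 1.0]]
side [[437.8, 0.0, 260.5], [0.0, 437.8, 188.2], [0.0, 0.0, 1.0]] [[0.162, 0.927, -0.338, 0.189], [-0.987, 0.153, -0.052, -0.076], [0.003, 0.342, 0.94, 1.329], [0.0, 0.0, 0.0, 1.0]]
```

View pics/scene0.png

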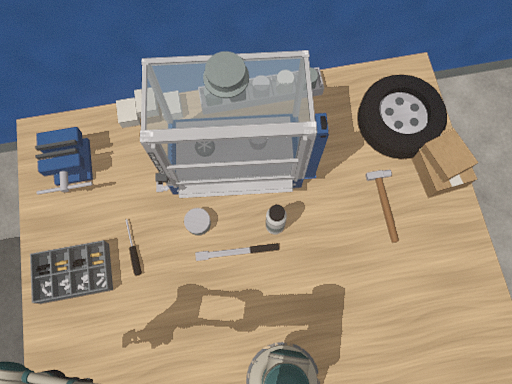

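View pics/side0.png

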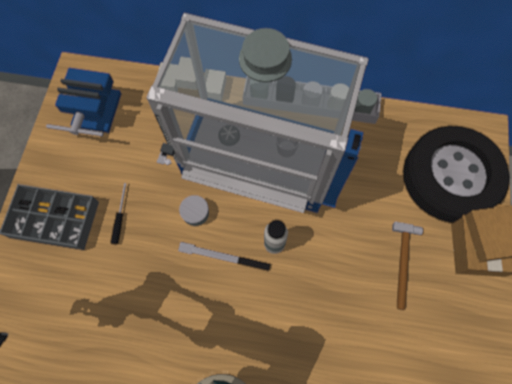

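The scene view shows the lip as a pale bar at about (175–292, 188) and the clamp and pointer near (161,182). The tin is at (197,221), the can at (276,216), and the lever at about (237,252). The side view shows the lip from (180,170) to (308,203) and the clamp near (167,153).

```bash
python3 - <<'E'
from h import *
import pickle
d=pickle.load(open("d0.pkl","rb"))
a=d["scene"]["frame"][160:205,145:225];b=d["side"]["frame"][135:180,150:230]
cv2.imwrite("pics/c0.png",np.vstack([cv2.resize(x,(533,300),interpolation=cv2.INTER_CUBIC) for x in(a,b)]))
P={n:pts(d[n]) for n in d}
for n,L in {"scene":[(180,191),(230,190),(285,188),(161,180),(167,184),(164,176),(197,221),(276,211),(200,256),(275,246),(225,215)],"side":[(200,180),(240,191),(295,203),(167,150),(163,160),(170,155),(194,210),(276,228)]}.items():
    for u,v in L: print(n,u,v,P[n][v,u].round(3))
# lip: columns profile
for n,u0,us in(("scene",0,(190,210,240,270,285)),("side",0,(200,230,260,290))):
    for u in us:
        v0={"scene":180}.get(n,int(172+(u-190)*.27))
        print(n,u,[(v,*P[n][v,u].round(3)) for v in range(v0,v0+18,1)][::2])
E
```

```text
scene 180 191 [0.63  0.217 0.143]
scene 230 190 [0.604 0.058 0.143]
scene 285 188 [ 0.577 -0.118  0.144]
scene 161 180 [0.642 0.258 0.241]
scene 167 184 [0.67  0.259 0.12 ]
scene 164 176 [0.655 0.247 0.238]
scene 197 221 [0.545 0.186 0.054]
scene 276 211 [ 0.495 -0.071  0.19 ]
scene 200 256 [0.435 0.198 0.007]
scene 275 246 [ 0.42  -0.059  0.012]
scene 225 215 [ 0.563  0.092 -0.003]
side 200 180 [0.613 0.168 0.144]
side 240 191 [0.601 0.048 0.138]
side 295 203 [ 0.588 -0.114  0.144]
side 167 150 [0.65  0.255 0.24 ]
side 163 160 [0.623 0.262 0.23 ]
side 170 155 [0.642 0.247 0.228]
side 194 210 [0.547 0.184 0.051]
side 276 228 [ 0.495 -0.072  0.19 ]
scene 190 [(180, np.float64(0.649), np.float64(0.177), np.float64(0.177)), (182, np.float64(0.646), np.float64(0.179), np.float64(0.168)), (184, np.float64(0.646), np.float64(0.182), np.float64(0.149)), (186, np.float64(0.639), np.float64(0.183), np.float64(0.149)), (188, np.float64(0.636), np.float64(0.185), np.float64(0.138)), (190, np.float64(0.629), np.float64(0.185), np.float64(0.139)), (192, np.float64(0.621), np.float64(0.186), np.fl
[... 4146 characters left out ...]
6), np.float64(-0.009), np.float64(-0.004)), (206, np.float64(0.608), np.float64(-0.01), np.float64(0.002))]
side 290 [(199, np.float64(0.597), np.float64(-0.098), np.float64(0.145)), (201, np.float64(0.592), np.float64(-0.099), np.float64(0.145)), (203, np.float64(0.586), np.float64(-0.1), np.float64(0.144)), (205, np.float64(0.581), np.float64(-0.101), np.float64(0.14)), (207, np.float64(0.576), np.float64(-0.102), np.float64(0.137)), (209, np.float64(0.571), np.float64(-0.102), np.float64(0.134)), (211, np.float64(0.607), np.float64(-0.106), np.float64(0.0)), (213, np.float64(0.602), np.float64(-0.107), np.float64(-0.003)), (215, np.float64(0.596), np.float64(-0.108), np.float64(-0.004))]
```

View pics/c0.png

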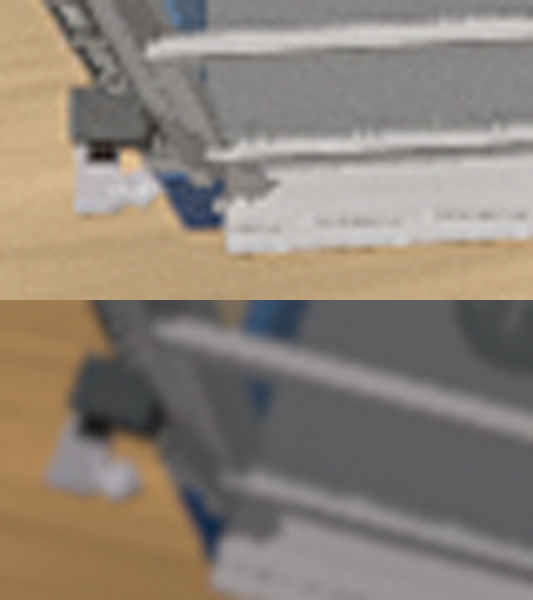

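The crops show the pointer as a white plate under a dark clamp. Its tip is at about (168.7,188) in the scene view and (171,163) in the side view. The lip's left end is at about (179,197).

```bash
cat >> h.py <<'E'
def ray(im,u,v):
    K=np.array(im["intrinsics"]);T=np.array(im["world_from_camera"])
    return T[:3,3],T[:3,:3]@np.array([(u-K[0,2])/K[0,0],-(v-K[1,2])/K[1,1],-1])
def tri(rs):
    A=0;b=0
    for o,d in rs:
        d=d/np.linalg.norm(d);M=np.eye(3)-np.outer(d,d);A=A+M;b=b+M@o
    return np.linalg.solve(A,b)
E
python3 - <<'E'
from h import *
import pickle
d=pickle.load(open("d0.pkl","rb"));P={n:pts(d[n]) for n in d}
F=[]
for n in d:
    p=P[n];m=(p[...,2]>.13)&(p[...,2]<.15)&(p[...,0]<.66)&(p[...,0]>.56)&(p[...,1]>-.14)&(p[...,1]<.21)
    # front edge: min x per y bin
    q=p[m];B=[]
    for y in np.arange(-.12,.19,.01):
        w=q[abs(q[:,1]-y)<.005];w=w[w[:,0]<.585+.118*(y)+.03]
        if len(w):B.append((y,w[:,0].min()))
    B=np.array(B);c=np.polyfit(B[:,0],B[:,1],1);print(n,"front x=%.4f*y+%.4f"%tuple(c),"median lip top z",np.median(q[(q[:,0]<c[0]*q[:,1]+c[1]+.012)][:,2]))
    f=d[n]["frame"].astype(int)
    m=(p[...,1]>.225)&(p[...,1]<.30)&(p[...,0]>.58)&(p[...,0]<.66)&(p[...,2]>.19)&(p[...,2]<.29)
    for v,u in np.argwhere(m): print(n,u,v,p[v,u].round(3),f[v,u]) if f[v,u].min()>110 else None
    q=p[m&(f.max(-1)<100)];print("block",len(q),q.min(0).round(3),q.max(0).round(3),np.median(q,0).round(3))
print("tip tri",tri([ray(d["scene"],168.7,188),ray(d["side"],171,162.8)]))
print("lip left corner",tri([ray(d["scene"],179.2,197.3),ray(d["side"],181.7,178)]))
E
```

```text
scene front x=0.1293*y+0.5814 median lip top z 0.1390940963990568
scene 164 170 [0.654 0.238 0.288] [124 126 133]
scene 165 170 [0.655 0.235 0.284] [130 134 138]
scene 166 170 [0.655 0.233 0.283] [134 137 141]
scene 167 170 [0.656 0.23  0.28 ] [118 120 124]
scene 168 170 [0.653 0.226 0.285] [126 129 132]
scene 165 171 [0.655 0.237 0.275] [129 132 137]
scene 166 171 [0.653 0.233 0.28 ] [135 138 141]
scene 167 171 [0.654 0.231 0.276] [121 126 130]
scene 168 171 [0.654 0.228 0.276] [124 126 131]
scene 165 172 [0.653 0.238 0.273] [122 124 127]
scene 166 172 [0.654 0.235 0.269] [133 136 140]
scene 167 172 [0.655 0.233 0.264] [134 135 139]
scene 168 172 [0.654 0.23  0.267] [138 142 143]
scene 169 172 [0.651 0.226 0.272] [136 139 141]
scene 166 173 [0.654 0.237 0.262] [130 135 139]
scene 167 173 [0.656 0.235 0.255] [134 137 140]
scene 168 173 [0.655 0.232 0.255] [125 130 132]
scene 169 173 [0.654 0.229 0.256] [117 120 124]
scene 170 173 [0.652 0.225 0.26 ] [130 133 136]
scene 166 174 [0.656 0.239 0.248] [121 127 126]
scene 167 174 [0.653 0.235 0.255] [135 140 143]
scene 168 174 [0.654 0.233
[... 9321 characters left out ...]
.229] [119 124 137]
side 162 163 [0.614 0.263 0.23 ] [125 127 136]
side 163 163 [0.614 0.259 0.232] [123 127 138]
side 164 163 [0.615 0.257 0.23 ] [123 131 145]
side 165 163 [0.615 0.254 0.23 ] [137 141 152]
side 166 163 [0.616 0.252 0.23 ] [157 155 163]
side 167 163 [0.617 0.25  0.228] [160 156 161]
side 168 163 [0.617 0.247 0.229] [147 144 149]
side 169 163 [0.617 0.244 0.23 ] [127 128 136]
side 166 164 [0.615 0.252 0.225] [123 135 153]
side 167 164 [0.613 0.248 0.232] [130 135 147]
side 168 164 [0.614 0.246 0.229] [117 125 139]
block 169 [0.635 0.225 0.192] [0.659 0.273 0.289] [0.654 0.244 0.238]
tip tri [0.61895418 0.23972    0.2260348 ]
lip left corner [0.61259736 0.22346673 0.13565895]
```

Estimates: the lip underside is at z ≈ 0.134, its front edge follows x ≈ 0.583 + 0.128·y, and its middle is at y ≈ 0.04. The pointer's mid-thickness is at z ≈ 0.228. I'll move in front of the cabinet at height with the fingers shut.

```bash
cat >> h.py <<'E'
from scipy.spatial.transform import Rotation as Ro
def log():
    s=manip.get_state();open("log.txt","a").write(repr([*s["qpos"],*s["position"],*s["ee_rot"]]).replace("np.float64","")+"\n")
    print("t",s["clock"],"q",s["qpos"].round(3),"p",s["position"].round(4),"F",s["contact_force"].round(2),"w",round(s["width"],4));return s
def rot(s): return Ro.from_quat(np.roll(s["ee_rot"],-1))
E
python3 -c "from h import *;log()"
python3 -m crank '[[-0.356,-0.442,-0.17,0,0,0],[-0.356,-0.442,-0.17,0,0,0],[-0.356,-0.442,-0.17,0,0,0],[-0.356,-0.442,-0.17,0,0,0],[-0.356,-0.442,-0.17,0,0,0],[-0.356,-0.442,-0.17,0,0,0],[-0.356,-0.442,-0.17,0,0,0],[-0.356,-0.442,-0.17,0,0,0],[-0.356,-0.442,-0.17,0,0,0],[-0.356,-0.442,-0.17,0,0,0],[-0.356,-0.442,-0.17,0,0,0],[-0.356,-0.442,-0.17,0,0,0]]' 0 20
python3 -c "from h import *;log()"
python3 -m crank '[[0,0,0.02,10,0,0],[0,0,0.02,10,0,0]]'
python3 -c "from h import *;log()"
```

```text
t 0.1 q [ 1.227  0.277  1.506  0.     1.361 -0.121] p [0.1269 0.5603 0.2305] F [-0.55  0.78 -0.36] w 0.0854
clock: 1.6
position: [0.3759, 0.0514, 0.4006]
ee_rot: [-0.001, 0.111, 0.994, -0.0]
contact_force: [-0.0, 0.8, -0.3]
width: 0.0005
t 1.6 q [-4.700e-02 -8.200e-02  1.509e+00 -1.000e-03  1.717e+00 -1.395e+00] p [0.3759 0.0514 0.4006] F [-0.01  0.82 -0.35] w 0.0005
clock: 1.85
position: [0.3744, 0.0548, 0.3786]
ee_rot: [-0.013, 0.106, 0.99, -0.087]
contact_force: [-0.8, 0.9, 0.4]
width: -0.0001
t 1.85 q [ 0.119 -0.036  1.532 -0.165  1.709 -1.256] p [0.3744 0.0548 0.3786] F [-0.76  0.93  0.42] w -0.0001
```

```bash
cat > kin.py <<'E'
from h import *
from scipy.optimize import least_squares
def fk(q,L):
    d1,a2,a3,e,l,off,a1=L
    R=Ro.from_euler
    A=R('z',q[0]);B=A*R('y',q[1]);C=B*R('y',q[2]);W=C*R('z',q[3])*R('y',q[4])*R('z',q[5]+np.pi/2)
    el=A.apply([a1,off,d1])+B.apply([0,0,a2]);w=el+C.apply([e,0,a3])
    return w+W.apply([0,0,l]),W,el,w
def fit():
    D=[eval(x,{"array":np.array}) for x in open("log.txt")];D=np.array(D)
    f=lambda L:np.r_[np.concatenate([fk(r[:6],L)[0]-r[6:9] for r in D]),1e-3*(L-L0)]
    L0=np.array([.2,.4,.4,0,.25,.069,0]);s=least_squares(f,L0)
    rr=[(fk(r[:6],s.x)[1].inv()*Ro.from_quat(np.roll(r[9:],-1))).magnitude() for r in D]
    return s.x,abs(s.fun[:3*len(D)]).max(),rr
lo=np.array([-2.89,-.75,.22,-1.18,.11,-2.7]);hi=np.array([2.89,2.08,2.7,4.32,2.71,2.7])
def ik(p,R,q0,L):
    f=lambda q:np.r_[(fk(q,L)[0]-p)*5,(fk(q,L)[1].inv()*R).as_rotvec(),1e-4*(q-q0)]
    s=least_squares(f,np.clip(q0,lo+1e-3,hi-1e-3),bounds=(lo,hi));return s.x,abs(s.fun[:6]).max()
E
python3 - <<'E'
from kin import *
L,r,rr=fit();print(L.round(4),r,rr)
psi=-.127
z=np.array([np.cos(psi),np.sin(psi),0])
for pz in(.12,.215):
  for y in (.03,.06,.09):
   p=np.array([.583+.128*y+.03,y,pz])
   for up in(1,-1):
    for jaw in("h","v"):
     yv=np.cross(np.array([0,0,1]),z)*up if jaw=="h" else np.array([0,0,1.])*up
     R=Ro.from_matrix(np.c_[np.cross(yv,z),yv,z])
     q,e=ik(p,R,np.array([0.,.3,2.0,3.1,.8,0]),L);print(pz,y,jaw,up,q.round(2),round(e,3),"elbow",fk(q,L)[2].round(2),"wr",fk(q,L)[3].round(2))
E
```

```text
[ 0.1368  0.6287  0.4212  0.0594  0.3645  0.0694 -0.    ] 1.2438446297891037e-05 [4.668738165730747e-16, 3.1011366654514314e-16, 2.779471482325687e-16]
0.12 0.03 h 1 [0.03 1.11 2.69 3.34 2.23 1.69] 0.0 elbow [0.56 0.08 0.41] wr [0.26 0.08 0.12]
0.12 0.03 v 1 [ 0.16  1.23  2.68  3.66  2.35 -2.7 ] 0.089 elbow [0.57 0.16 0.35] wr [0.24 0.11 0.09]
0.12 0.03 h -1 [ 0.03  1.11  2.69  3.34  2.23 -1.45] 0.0 elbow [0.56 0.08 0.41] wr [0.26 0.08 0.12]
0.12 0.03 v -1 [0.03 1.11 2.69 3.34 2.23 0.12] 0.0 elbow [0.56 0.08 0.41] wr [0.26 0.08 0.12]
0.12 0.06 h 1 [0.14 1.07 2.65 3.45 2.12 1.74] 0.0 elbow [0.54 0.14 0.44] wr [0.26 0.11 0.12]
0.12 0.06 v 1 [ 0.23  1.19  2.64  3.7   2.27 -2.7 ] 0.096 elbow [0.55 0.2  0.37] wr [0.25 0.13 0.08]
0.12 0.06 h -1 [ 0.14  1.07  2.65  3.45  2.12 -1.4 ] 0.0 elbow [0.54 0.14 0.44] wr [0.26 0.11 0.12]
0.12 0.06 v -1 [0.14 1.07 2.65 3.45 2.12 0.17] 0.0 elbow [0.54 0.14 0.44] wr [0.26 0.11 0.12]
0.12 0.09 h 1 [0.24 1.02 2.6  3.55 2.02 1.76] 0.0 elbow [0.5  0.2  0.47] wr [0.26 0.14 0.12]
0.12 0.09 v 1 [ 0.3   1.15  2.61  3.73  2.19 -2.7 ] 0.11 elbow [0.53 0.24 0.39]
[... 693 characters left out ...]
0.11 0.22]
0.215 0.06 v 1 [-0.25  0.25  2.49  2.68  0.94 -2.7 ] 0.299 elbow [0.17 0.03 0.75] wr [0.27 0.   0.33]
0.215 0.06 h -1 [ 0.14  0.7   2.62  3.41  1.74 -1.52] 0.0 elbow [0.39 0.12 0.62] wr [0.26 0.11 0.22]
0.215 0.06 v -1 [0.14 0.7  2.62 3.41 1.74 0.05] 0.0 elbow [0.39 0.12 0.62] wr [0.26 0.11 0.22]
0.215 0.09 h 1 [0.24 0.68 2.58 3.51 1.68 1.61] 0.0 elbow [0.37 0.16 0.63] wr [0.26 0.14 0.22]
0.215 0.09 v 1 [-0.18  0.27  2.48  2.74  0.94 -2.7 ] 0.301 elbow [0.17 0.04 0.74] wr [0.28 0.02 0.33]
0.215 0.09 h -1 [ 0.24  0.68  2.58  3.51  1.68 -1.53] 0.0 elbow [0.37 0.16 0.63] wr [0.26 0.14 0.22]
0.215 0.09 v -1 [0.24 0.68 2.58 3.51 1.68 0.04] 0.0 elbow [0.37 0.16 0.63] wr [0.26 0.14 0.22]
```

```bash
python3 - <<'E'
from kin import *
L,_,_=fit()
q00=np.array([.12,-.03,1.53,-.165,1.71,-1.26])
for y in(.0,.03):
 for yaw in(-30,-40,-50,-60):
  for pit in(0,15,25):
   o=[]
   for pz in(.11,.215):
    n=np.array([np.cos(-.127),np.sin(-.127),0]);p=np.array([.583+.128*y,y,pz])+.022*n
    a,b=np.radians([yaw,pit]);z=np.array([np.cos(a)*np.cos(b),np.sin(a)*np.cos(b),-np.sin(b)])
    h=np.cross([0,0,1],z);h/=np.linalg.norm(h)
    best=None
    for yv in(h,-h,np.cross(z,h),-np.cross(z,h)):
     for q0 in (q00,[.5,.5,1.8,-1,1,-1],[.5,.5,2,3,1.2,0],[-.3,.5,2,2,1.2,0]):
      q,e=ik(p,Ro.from_matrix(np.c_[np.cross(yv,z),yv,z]),np.array(q0),L)
      m=min((q-lo).min(),(hi-q).min())
      if e<1e-3 and (best is None or m>best[0]): best=(m,q)
    o.append(None if best is None else (round(best[0],2),best[1].round(2).tolist(),fk(best[1],L)[2].round(2).tolist()))
   print(y,yaw,pit,o)
E
```

```text
0.0 -30 0 [(np.float64(0.22), [0.35, 0.97, 2.48, 4.04, 1.77, 1.81], [0.46, 0.24, 0.49]), (np.float64(0.24), [0.35, 0.65, 2.46, 4.02, 1.55, 1.55], [0.33, 0.2, 0.64])]
0.0 -30 15 [(np.float64(0.25), [0.32, 0.68, 2.45, 3.99, 1.3, 1.56], [0.35, 0.19, 0.63]), (np.float64(0.21), [0.32, 0.38, 2.37, 4.11, 1.06, -1.91], [0.2, 0.14, 0.72])]
0.0 -30 25 [(np.float64(0.27), [0.28, 0.51, 2.39, 4.05, 0.97, -1.79], [0.27, 0.15, 0.69]), (np.float64(0.0), [0.28, 0.25, 2.27, 4.32, 0.78, 0.94], [0.13, 0.11, 0.75])]
0.0 -40 0 [(np.float64(0.03), [0.44, 0.91, 2.34, 4.29, 1.61, -1.48], [0.42, 0.28, 0.52]), (np.float64(0.03), [0.44, 0.64, 2.32, 4.29, 1.5, -1.73], [0.31, 0.22, 0.64])]
0.0 -40 15 [(np.float64(0.02), [0.42, 0.67, 2.32, 4.3, 1.24, -1.72], [0.33, 0.22, 0.63]), None]
0.0 -40 25 [None, None]
0.0 -50 0 [None, None]
0.0 -50 15 [None, None]
0.0 -50 25 [None, None]
0.0 -60 0 [None, None]
0.0 -60 15 [None, None]
0.0 -60 25 [None, None]
0.03 -30 0 [(np.float64(0.21), [0.43, 0.94, 2.43, 4.11, 1.71, -1.38], [0.43, 0.27, 0.51]), (np.float64(0.23), [0.43, 0.64, 2.41, 4.09, 1.52, -1.64], [0.31, 0.22, 0.64])]
0.03 -30 15 [(np.float64(0.24), [0.4, 0.67, 2.41, 4.08, 1.27, -1.62], [0.33, 0.22, 0.63]), (np.float64(0.11), [0.4, 0.39, 2.33, 4.21, 1.08, -1.95], [0.19, 0.16, 0.72])]
0.03 -30 25 [(np.float64(0.17), [0.35, 0.51, 2.35, 4.15, 0.97, -1.84], [0.27, 0.17, 0.68]), None]
0.03 -40 0 [None, None]
0.03 -40 15 [None, None]
0.03 -40 25 [None, None]
0.03 -50 0 [None, None]
0.03 -50 15 [None, None]
0.03 -50 25 [None, None]
0.03 -60 0 [None, None]
0.03 -60 15 [None, None]
0.03 -60 25 [None, None]
```

```bash
python3 - <<'E'
from kin import *
L,_,_=fit()
im=viewer.get_image("wrist");print("mount",np.round(im["mount"],3).tolist())
q0=manip.get_state()["qpos"]
def pose(y,d,z,yaw=-20,pit=0):
    n=np.array([np.cos(-.127),np.sin(-.127),0]);p=np.array([.583+.128*y,y,0])+d*n;p[2]=z
    a,b=np.radians([yaw,pit]);zz=np.array([np.cos(a)*np.cos(b),np.sin(a)*np.cos(b),-np.sin(b)])
    h=np.cross([0,0,1],zz);h/=np.linalg.norm(h);yv=-h
    return p,Ro.from_matrix(np.c_[np.cross(yv,zz),yv,zz])
for pit in(0,8):
 for y in(.03,.05):
  q=np.array([.3,.6,2.4,3.6,1.5,-1.4])
  for d,z in((-.02,.32),(-.02,.2),(-.02,.108),(.022,.108),(.022,.215)):
   q,e=ik(*pose(y,d,z,-20,pit),q,L);print(pit,y,d,z,q.round(2),round(e,4),fk(q,L)[2].round(2),fk(q,L)[3].round(2))
qA,_=ik(*pose(.04,-.02,.32,-20,0),np.array([.3,.6,2.4,3.6,1.5,-1.4]),L)
for f in np.linspace(0,1,9):
    q=q0+f*(qA-q0);p,R,el,w=fk(q,L);print(round(f,2),p.round(3),"z",R.apply([0,0,1]).round(2),"wr",w.round(2),el.round(2),q.round(2))
E
```

```text
mount [[0.001, 0.954, 0.301, 0.076], [1.0, -0.0, -0.001, 0.001], [-0.0, 0.301, -0.954, -0.143], [0.0, 0.0, 0.0, 1.0]]
0 0.03 -0.02 0.32 [ 0.35  0.3   2.51  3.87  1.32 -1.79] 0.0 [0.15 0.13 0.74] [0.22 0.16 0.32]
0 0.03 -0.02 0.2 [ 0.35  0.77  2.65  3.86  1.78 -1.39] 0.0 [0.39 0.22 0.59] [0.22 0.16 0.2 ]
0 0.03 -0.02 0.108 [ 0.35  1.13  2.67  3.96  2.05 -1.11] 0.0 [0.51 0.26 0.41] [0.22 0.16 0.11]
0 0.03 0.022 0.108 [ 0.29  1.04  2.57  3.84  1.94 -1.28] 0.0 [0.5  0.22 0.46] [0.27 0.15 0.11]
0 0.03 0.022 0.215 [ 0.29  0.67  2.55  3.78  1.63 -1.53] 0.0 [0.35 0.18 0.63] [0.27 0.15 0.21]
0 0.05 -0.02 0.32 [ 0.42  0.31  2.48  3.94  1.32 -1.82] 0.0 [0.15 0.14 0.74] [0.23 0.18 0.32]
0 0.05 -0.02 0.2 [ 0.42  0.74  2.61  3.92  1.72 -1.42] 0.0 [0.36 0.24 0.6 ] [0.23 0.18 0.2 ]
0 0.05 -0.02 0.108 [ 0.42  1.08  2.62  3.99  1.97 -1.16] 0.0 [0.48 0.29 0.43] [0.23 0.18 0.11]
0 0.05 0.022 0.108 [ 0.35  1.01  2.54  3.88  1.88 -1.3 ] 0.0 [0.48 0.25 0.47] [0.27 0.17 0.11]
0 0.05 0.022 0.215 [ 0.35  0.66  2.52  3.84  1.6  -1.55] 0.0 [0.34 0.2  0.63] [0.27 0.17 0.21]
8 0.03 -0.02 0.32 [ 0.35  0.15  2.43  
[... 1297 characters left out ...]
469] z [-0.29  0.94 -0.19] wr [0.39 0.16 0.54] [0.04 0.08 0.76] [ 0.22  0.09  1.89  1.36  1.56 -1.46]
0.5 [0.361 0.523 0.56 ] z [-0.04  0.98  0.22] wr [0.37 0.17 0.48] [0.06 0.09 0.76] [ 0.25  0.13  2.01  1.87  1.52 -1.53]
0.62 [0.472 0.472 0.596] z [0.35 0.82 0.46] wr [0.35 0.17 0.43] [0.09 0.1  0.76] [ 0.29  0.18  2.14  2.38  1.47 -1.6 ]
0.75 [0.575 0.358 0.555] z [0.73 0.5  0.47] wr [0.31 0.18 0.38] [0.11 0.11 0.75] [ 0.32  0.22  2.26  2.89  1.42 -1.67]
0.88 [0.618 0.205 0.45 ] z [0.96 0.09 0.28] wr [0.27 0.17 0.35] [0.13 0.12 0.74] [ 0.35  0.26  2.38  3.4   1.37 -1.74]
1.0 [0.568 0.043 0.32 ] z [ 0.94 -0.34  0.  ] wr [0.23 0.17 0.32] [0.15 0.14 0.74] [ 0.39  0.3   2.5   3.91  1.32 -1.8 ]
```

```bash
cat > plan.py <<'E'
from kin import *
from scipy.spatial.transform import Slerp
def pose(y,d,z,yaw=-20,pit=8):
    n=np.array([np.cos(-.127),np.sin(-.127),0]);p=np.array([.583+.128*y,y,0])+d*n;p[2]=z
    a,b=np.radians([yaw,pit]);zz=np.array([np.cos(a)*np.cos(b),np.sin(a)*np.cos(b),-np.sin(b)])
    h=np.cross([0,0,1],zz);h/=np.linalg.norm(h);yv=-h
    return p,Ro.from_matrix(np.c_[np.cross(yv,zz),yv,zz])
def seg(q,p1,R1,L,n=24):
    p0,R0=fk(q,L)[:2];S=Slerp([0,1],Ro.concatenate([R0,R1]));print("row",np.r_[R0.inv().apply(p1-p0),(R0.inv()*R1).as_rotvec(degrees=True)].round(3).tolist(),"deg",np.degrees((R0.inv()*R1).magnitude()).round(0))
    mq=0;me=0;Q=[q]
    for t in np.linspace(0,1,n+1)[1:]:
        qn,e=ik(p0+t*(p1-p0),S(t),q,L);mq=max(mq,abs(qn-q).max());me=max(me,e);q=qn;Q.append(q)
    Q=np.array(Q);print("  maxstep",round(mq,2),"err",round(me,4),"margin",np.minimum(Q-lo,hi-Q).min(0).round(2),"end",q.round(2),"zmin",min(fk(a,L)[0][2] for a in Q).round(2),"TCPxmax",max(fk(a,L)[0][0] for a in Q).round(3));return q
E
python3 - <<'E'
from plan import *
L,_,_=fit()
q0=manip.get_state()["qpos"]
qA,_=ik(*pose(.04,-.02,.32),np.array([.3,.2,2.4,3.9,1.1,-1.8]),L)
f5=q0.copy();f5=q0+.5*(qA-q0)
qm=q0+.8*(qA-q0);print("m",[x.round(2) for x in fk(qm,L)[2:]],fk(qm,L)[0].round(3),fk(qm,L)[1].apply([0,0,1]).round(2))
q=q0
for f in(.25,.5): q=seg(q,*fk(q0+f*(qA-q0),L)[:2],L)
wr=fk(qA,L)[3]
print("wrA",wr.round(3))
# middle: joint vector with q4=pi-ish, wrist pulled back at wr
for q4,q5 in((2.8,1.5),):
    qq=np.array([.3,.2,2.45,q4,q5,-1.7]);p,R,_,w=fk(qq,L);print("mid",p.round(3),R.apply([0,0,1]).round(2),w.round(3))
    b=seg(q,p,R,L);b=seg(b,*pose(.04,-.02,.32),L);b=seg(b,*pose(.04,-.02,.11),L);b=seg(b,*pose(.04,.024,.11),L);b=seg(b,*pose(.04,.024,.22),L)
E
```

```text
m [array([0.05, 0.09, 0.76]), array([0.29, 0.17, 0.42])] [0.614 0.267 0.556] [0.89 0.26 0.37]
row [0.144, 0.328, -0.075, -56.11, 20.535, -10.881] deg 61.0
  maxstep 0.04 err 0.0 margin [2.71 0.71 0.95 1.01 0.97 1.26] end [ 0.18  0.01  1.75  0.88  1.54 -1.44] zmin 0.38 TCPxmax 0.375
row [-0.037, 0.232, -0.072, -55.899, -0.462, 12.179] deg 57.0
  maxstep 0.05 err 0.0 margin [2.64 0.76 0.73 2.06 1.17 1.07] end [ 0.25  0.06  1.97  1.93  1.37 -1.63] zmin 0.4 TCPxmax 0.394
wrA [0.229 0.166 0.371]
mid [0.503 0.356 0.493] [0.72 0.57 0.38] [0.239 0.146 0.354]
row [-0.145, -0.009, -0.169, -40.076, -21.162, 29.139] deg 54.0
  maxstep 0.04 err 0.0 margin [2.59 0.81 0.25 1.52 1.21 0.96] end [ 0.3   0.2   2.45  2.8   1.5  -1.7 ] zmin 0.49 TCPxmax 0.503
row [-0.185, 0.242, -0.198, -53.741, -36.185, 7.971] deg 65.0
  maxstep 0.05 err 0.0 margin [2.46 0.9  0.15 0.3  0.92 0.7 ] end [ 0.38  0.16  2.42  4.02  1.03 -2.  ] zmin 0.32 TCPxmax 0.568
row [-0.208, 0.0, 0.029, -0.0, -0.0, -0.0] deg 0.0
  maxstep 0.04 err 0.0 margin [2.51 0.91 0.06 0.3  0.92 0.7 ] end [ 0.38  0.91  2.64  3.87  1.74 -1.3 ] zmin 0.11 TCPxmax 0.568
row [0.006, -0.01, 0.043, 0.0, 0.0, 0.0] deg 0.0
  maxstep 0.01 err 0.0 margin [2.51 1.17 0.06 0.45 0.97 1.28] end [ 0.31  0.84  2.55  3.8   1.63 -1.42] zmin 0.11 TCPxmax 0.612
row [0.109, -0.0, -0.015, -0.0, -0.0, -0.0] deg 0.0
  maxstep 0.02 err 0.0 margin [2.58 1.23 0.15 0.49 1.08 1.01] end [ 0.31  0.48  2.48  3.83  1.28 -1.69] zmin 0.11 TCPxmax 0.612
```

```bash

python3 -m crank '[[0.144,0.328,-0.075,-56,20.5,-11],[0.144,0.328,-0.075,-56,20.5,-11],[0.144,0.328,-0.075,-56,20.5,-11],[0.144,0.328,-0.075,-56,20.5,-11],[0.144,0.328,-0.075,-56,20.5,-11],[0.144,0.328,-0.075,-56,20.5,-11],[0.144,0.328,-0.075,-56,20.5,-11],[0.144,0.328,-0.075,-56,20.5,-11],[0.144,0.328,-0.075,-56,20.5,-11]]'
python3 -m crank '[[-0.037,0.232,-0.072,-56,-0.5,12],[-0.037,0.232,-0.072,-56,-0.5,12],[-0.037,0.232,-0.072,-56,-0.5,12],[-0.037,0.232,-0.072,-56,-0.5,12],[-0.037,0.232,-0.072,-56,-0.5,12],[-0.037,0.232,-0.072,-56,-0.5,12],[-0.037,0.232,-0.072,-56,-0.5,12],[-0.037,0.232,-0.072,-56,-0.5,12]]'
python3 - <<'E'
from plan import *
log();L,r,_=fit();print(r)
q=manip.get_state()["qpos"];qq=np.array([.3,.2,2.45,2.8,1.5,-1.7])
seg(q,*fk(qq,L)[:2],L)
E
```

```text
clock: 3.02
position: [0.3072, 0.4122, 0.3981]
ee_rot: [-0.136, 0.022, 0.903, 0.406]
contact_force: [-0.1, -1.3, -0.4]
width: -0.0001
clock: 4.03
position: [0.3945, 0.5164, 0.6044]
ee_rot: [-0.145, 0.174, 0.601, 0.767]
contact_force: [0.3, 0.6, -0.2]
width: 0.0002
t 4.025 q [ 0.246  0.06   1.968  1.925  1.372 -1.633] p [0.3945 0.5164 0.6044] F [ 0.28  0.56 -0.21] w 0.0002
9.968286780459579e-07
row [-0.144, -0.012, -0.17, -40.031, -21.51, 29.617] deg 54.0
  maxstep 0.04 err 0.0 margin [2.59 0.81 0.25 1.52 1.21 0.96] end [ 0.3   0.2   2.45  2.8   1.5  -1.7 ] zmin 0.49 TCPxmax 0.502
```

```bash

python3 -m crank '[[-0.144,-0.012,-0.17,-40,-21.5,29.6],[-0.144,-0.012,-0.17,-40,-21.5,29.6],[-0.144,-0.012,-0.17,-40,-21.5,29.6],[-0.144,-0.012,-0.17,-40,-21.5,29.6],[-0.144,-0.012,-0.17,-40,-21.5,29.6],[-0.144,-0.012,-0.17,-40,-21.5,29.6],[-0.144,-0.012,-0.17,-40,-21.5,29.6],[-0.144,-0.012,-0.17,-40,-21.5,29.6]]'
python3 -m crank '[[-0.185,0.242,-0.198,-53.7,-36.2,8],[-0.185,0.242,-0.198,-53.7,-36.2,8],[-0.185,0.242,-0.198,-53.7,-36.2,8],[-0.185,0.242,-0.198,-53.7,-36.2,8],[-0.185,0.242,-0.198,-53.7,-36.2,8],[-0.185,0.242,-0.198,-53.7,-36.2,8],[-0.185,0.242,-0.198,-53.7,-36.2,8],[-0.185,0.242,-0.198,-53.7,-36.2,8],[-0.185,0.242,-0.198,-53.7,-36.2,8],[-0.185,0.242,-0.198,-53.7,-36.2,8]]'
python3 - <<'E'
from plan import *
log();L,r,_=fit();print(r)
q=manip.get_state()["qpos"]
q=seg(q,*pose(.04,-.02,.11),L);q=seg(q,*pose(.04,.024,.11),L);seg(q,*pose(.04,.024,.22),L)
im=viewer.get_image("wrist");cv2.imwrite("pics/w1.png",im["frame"])
E
```

```text
clock: 5.03
position: [0.5036, 0.3553, 0.4947]
ee_rot: [-0.152, 0.491, 0.26, 0.818]
contact_force: [0.6, -0.9, 0.5]
width: -0.0001
clock: 6.28
position: [0.5692, 0.0423, 0.3224]
ee_rot: [0.114, 0.742, -0.13, 0.647]
contact_force: [-0.5, 0.8, 0.2]
width: 0.0002
t 6.275 q [ 0.376  0.155  2.415  4.014  1.029 -2.002] p [0.5692 0.0423 0.3224] F [-0.49  0.84  0.24] w 0.0002
9.718027896843395e-07
row [-0.211, 0.0, 0.028, -0.072, -0.169, 0.017] deg 0.0
  maxstep 0.04 err 0.0 margin [2.51 0.91 0.06 0.31 0.92 0.7 ] end [ 0.38  0.91  2.64  3.87  1.74 -1.3 ] zmin 0.11 TCPxmax 0.569
row [0.006, -0.01, 0.043, 0.0, 0.0, 0.0] deg 0.0
  maxstep 0.01 err 0.0 margin [2.51 1.17 0.06 0.45 0.97 1.28] end [ 0.31  0.85  2.55  3.8   1.63 -1.42] zmin 0.11 TCPxmax 0.612
row [0.109, -0.0, -0.015, -0.0, -0.0, -0.0] deg 0.0
  maxstep 0.02 err 0.0 margin [2.58 1.23 0.15 0.49 1.08 1.01] end [ 0.31  0.48  2.48  3.83  1.29 -1.69] zmin 0.11 TCPxmax 0.612
```

View pics/w1.png

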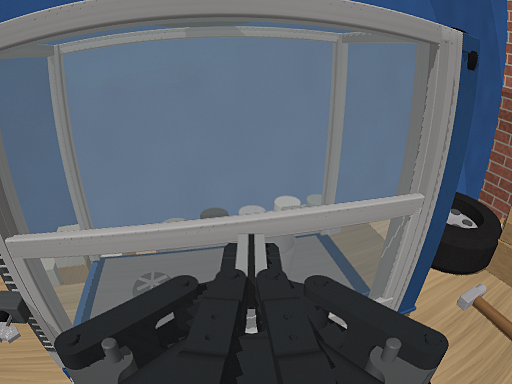

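The wrist view shows the shut fingers upright-clear in front of the window, at about (255,250), with the pointer clamp at the lower left (10,310). Next I'll descend in front of the lip, slowly at the end.

```bash

python3 -m crank '[[-0.04,0,0.004,0,0,0],[-0.08,0,0.008,0,0,0],[-0.12,0,0.013,0,0,0],[-0.15,0,0.018,0,0,0],[-0.17,0,0.022,0,0,0],[-0.19,0,0.025,0,0,0],[-0.205,0,0.027,0,0,0],[-0.212,0,0.028,0,0,0],[-0.212,0,0.028,0,0,0],[-0.212,0,0.028,0,0,0]]'
python3 - <<'E'
from plan import *
import pickle
s=log();L,r,_=fit()
q=s["qpos"];q=seg(q,*pose(.04,.024,.11),L);seg(q,*pose(.04,.024,.22),L)
d={n:viewer.get_image(n) for n in("scene","side","wrist")}
a=cv2.resize(d["side"]["frame"][130:260,130:330],(640,416));cv2.imwrite("pics/s2.png",a)
E
```

```text
clock: 7.58
position: [0.5682, 0.0428, 0.1094]
ee_rot: [0.113, 0.742, -0.131, 0.648]
contact_force: [0.1, -0.2, 0.3]
width: 0.0001
t 7.575 q [ 0.379  0.92   2.643  3.875  1.751 -1.29 ] p [0.5682 0.0428 0.1094] F [ 0.11 -0.23  0.28] w 0.0001
row [0.006, -0.009, 0.043, -0.091, -0.226, -0.031] deg 0.0
  maxstep 0.01 err 0.0 margin [2.51 1.16 0.06 0.45 0.96 1.28] end [ 0.31  0.85  2.55  3.8   1.63 -1.42] zmin 0.11 TCPxmax 0.612
row [0.109, -0.0, -0.015, -0.0, -0.0, -0.0] deg 0.0
  maxstep 0.02 err 0.0 margin [2.58 1.23 0.15 0.49 1.08 1.01] end [ 0.31  0.48  2.48  3.83  1.29 -1.69] zmin 0.11 TCPxmax 0.612
```

View pics/s2.png

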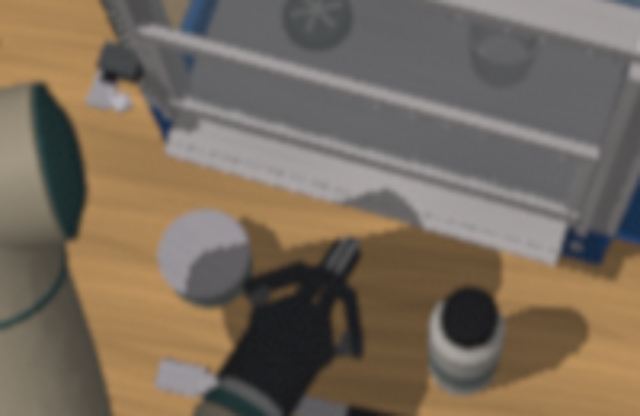

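The side view shows the fingers just in front of the lip, between the tin and the can, with nothing touching. Next I'll slide the fingers under the lip and raise them gently.

```bash

python3 -m crank '[[0.002,-0.003,0.014,0,0,0],[0.004,-0.006,0.028,0,0,0],[0.006,-0.009,0.043,0,0,0],[0.006,-0.009,0.043,0,0,0],[0.006,-0.009,0.043,0,0,0]]'
python3 -c "from h import *;log()"
for i in 1; do python3 -m crank '[[0.003,0,0,0,0,0],[0.005,0,-0.001,0,0,0],[0.005,0,-0.001,0,0,0]]'; done
python3 -c "from h import *;log()"
python3 -m crank '[[0.003,0,0,0,0,0],[0.005,0,-0.001,0,0,0],[0.005,0,-0.001,0,0,0]]'
python3 -c "from h import *;log()"
python3 -m crank '[[0.003,0,0,0,0,0],[0.005,0,-0.001,0,0,0],[0.005,0,-0.001,0,0,0]]'
python3 -c "from h import *;log()"
python3 -m crank '[[0.003,0,0,0,0,0],[0.005,0,-0.001,0,0,0],[0.005,0,-0.001,0,0,0]]'
python3 -c "from h import *;log()"
```

```text
clock: 8.35
position: [0.6117, 0.0362, 0.1098]
ee_rot: [0.114, 0.742, -0.131, 0.648]
contact_force: [-0.6, 1.1, 0.6]
width: 0.0003
t 8.35 q [ 0.308  0.854  2.549  3.792  1.643 -1.411] p [0.6117 0.0362 0.1098] F [-0.63  1.13  0.56] w 0.0003
clock: 8.72
position: [0.6111, 0.0365, 0.1151]
ee_rot: [0.113, 0.742, -0.131, 0.648]
contact_force: [-0.4, 0.9, -0.3]
width: 0.0002
t 8.725 q [ 0.309  0.837  2.549  3.792  1.629 -1.421] p [0.6111 0.0365 0.1151] F [-0.41  0.85 -0.34] w 0.0002
clock: 9.1
position: [0.6108, 0.0366, 0.12]
ee_rot: [0.113, 0.742, -0.131, 0.647]
contact_force: [0.1, -0.4, -1.9]
width: 0.0001
t 9.1 q [ 0.31   0.82   2.548  3.792  1.614 -1.432] p [0.6108 0.0366 0.12  ] F [ 0.1  -0.37 -1.92] w 0.0001
clock: 9.48
position: [0.6105, 0.0366, 0.1253]
ee_rot: [0.113, 0.742, -0.131, 0.647]
contact_force: [0.0, 0.2, -3.0]
width: -0.0002
t 9.475 q [ 0.31   0.802  2.547  3.793  1.6   -1.443] p [0.6105 0.0366 0.1253] F [ 0.04  0.2  -2.96] w -0.0002
clock: 9.85
position: [0.6103, 0.0367, 0.131]
ee_rot: [0.113, 0.742, -0.131, 0.648]
contact_force: [0.3, -0.5, -2.5]
width: -0.0
t 9.85 q [ 0.311  0.785  2.546  3.793  1.585 -1.454] p [0.6103 0.0367 0.131 ] F [ 0.25 -0.48 -2.49] w -0.0
```

Contact came at TCP z ≈ 0.120 with about 2–3 N, which agrees with a lip at 0.134. Next I'll push most of the way, then look.

```bash

python3 -m crank '[[0.005,0,-0.001,0,0,0],[0.01,0,-0.001,0,0,0],[0.015,0,-0.002,0,0,0],[0.02,0,-0.003,0,0,0],[0.025,0,-0.003,0,0,0],[0.03,0,-0.004,0,0,0],[0.035,0,-0.005,0,0,0],[0.04,0,-0.005,0,0,0],[0.045,0,-0.006,0,0,0],[0.05,0,-0.007,0,0,0],[0.055,0,-0.008,0,0,0],[0.06,0,-0.008,0,0,0],[0.064,0,-0.009,0,0,0],[0.067,0,-0.0095,0,0,0],[0.07,0,-0.0095,0,0,0],[0.072,0,-0.01,0,0,0],[0.072,0,-0.01,0,0,0]]'
cat > lip.py <<'E'
from h import *
import sys
def meas(tag):
    d={n:viewer.get_image(n) for n in("scene","side")}
    for n in d:
        p=pts(d[n]);f=d[n]["frame"].astype(int)
        w=(f.min(-1)>110)&((f.max(-1)-f.min(-1))<30)
        # front 10 mm of the lip top: bounded by front-edge line, away from the hand
        g=p[...,0]-(.583+.128*p[...,1])
        for a,b in((.12,.21),(-.13,-.04)):
            m=(g>-.004)&(g<.013)&(p[...,1]>a)&(p[...,1]<b)&(p[...,2]>.10)&(p[...,2]<.30)
            print(n,a,b,"lip top z",np.median(p[m][:,2]).round(4),m.sum(),"std",p[m][:,2].std().round(4))
        m=(p[...,1]>.24)&(p[...,1]<.276)&(p[...,0]>.612)&(p[...,0]<.632)&(p[...,2]>.2)&(p[...,2]<.25)&w
        print(n,"pointer top z",np.median(p[m][:,2]).round(4),m.sum())
    a=[cv2.resize(d[n]["frame"][r:r+65,140:340],(640,208),interpolation=cv2.INTER_CUBIC) for n,r in(("scene",150),("side",135))]
    cv2.imwrite(f"pics/{tag}.png",np.vstack(a))
E
python3 -c "
from lip import *
log();meas('m1')"
```

```text
clock: 11.98
position: [0.6101, 0.0366, 0.2042]
ee_rot: [0.113, 0.741, -0.131, 0.648]
contact_force: [-0.5, 0.8, -2.3]
width: -0.0001
t 11.975 q [ 0.311  0.536  2.499  3.812  1.353 -1.635] p [0.6101 0.0366 0.2042] F [-0.54  0.82 -2.35] w -0.0001
scene 0.12 0.21 lip top z 0.2227 155 std 0.0039
scene -0.13 -0.04 lip top z 0.2232 153 std 0.0037
scene pointer top z 0.2289 60
side 0.12 0.21 lip top z 0.2237 164 std 0.0026
side -0.13 -0.04 lip top z 0.224 176 std 0.0028
side pointer top z 0.23 71
```

View pics/m1.png

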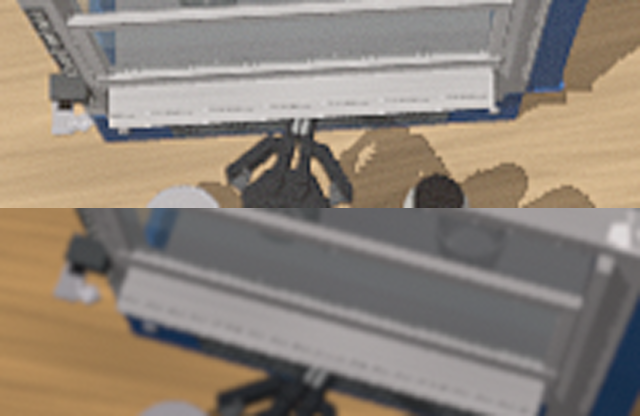

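The picture shows the lip above the fingertips, nearly up to the pointer at (70,118) and (80,285). The lip bottom is at about 0.2175 and the pointer's mid-thickness at about 0.2275, so it needs about 9.5 mm more. After that I'll lower the hand and retract.

```bash

python3 -m crank '[[0.003,0,0,0,0,0],[0.006,0,-0.001,0,0,0],[0.0085,0,-0.001,0,0,0],[0.0095,0,-0.001,0,0,0],[0.0095,0,-0.001,0,0,0],[0.0095,0,-0.001,0,0,0]]'
python3 -c "
from lip import *
log();meas('m2')"
python3 -m crank '[[-0.004,0,0.0005,0,0,0],[-0.01,0,0.001,0,0,0],[-0.018,0,0.002,0,0,0],[-0.025,0,0.003,0,0,0],[-0.025,0,0.003,0,0,0],[-0.031,0.009,-0.04,0,0,0],[-0.033,0.011,-0.05,0,0,0],[-0.033,0.011,-0.05,0,0,0],[-0.033,0.011,-0.05,0,0,0],[-0.033,0.011,-0.05,0,0,0]]'
python3 -c "
from lip import *
log();meas('m3')"
```

```text
clock: 12.82
position: [0.6103, 0.0364, 0.214]
ee_rot: [0.113, 0.741, -0.131, 0.649]
contact_force: [-2.1, 1.5, -2.4]
width: 0.0004
t 12.825 q [ 0.31   0.505  2.49   3.818  1.322 -1.661] p [0.6103 0.0364 0.214 ] F [-2.09  1.52 -2.42] w 0.0004
scene 0.12 0.21 lip top z 0.2334 154 std 0.0036
scene -0.13 -0.04 lip top z 0.2333 155 std 0.0036
scene pointer top z 0.2289 59
side 0.12 0.21 lip top z 0.2338 170 std 0.0029
side -0.13 -0.04 lip top z 0.2336 178 std 0.0027
side pointer top z 0.2297 72
clock: 14.18
position: [0.5566, 0.0444, 0.1883]
ee_rot: [0.113, 0.741, -0.132, 0.649]
contact_force: [1.0, -1.1, -0.5]
width: -0.0001
t 14.175 q [ 0.403  0.619  2.617  3.887  1.508 -1.503] p [0.5566 0.0444 0.1883] F [ 1.02 -1.09 -0.5 ] w -0.0001
scene 0.12 0.21 lip top z 0.2333 163 std 0.0041
scene -0.13 -0.04 lip top z 0.233 156 std 0.0037
scene pointer top z 0.2285 63
side 0.12 0.21 lip top z 0.2336 166 std 0.0028
side -0.13 -0.04 lip top z 0.2334 176 std 0.0027
side pointer top z 0.2303 71
```

View pics/m3.png

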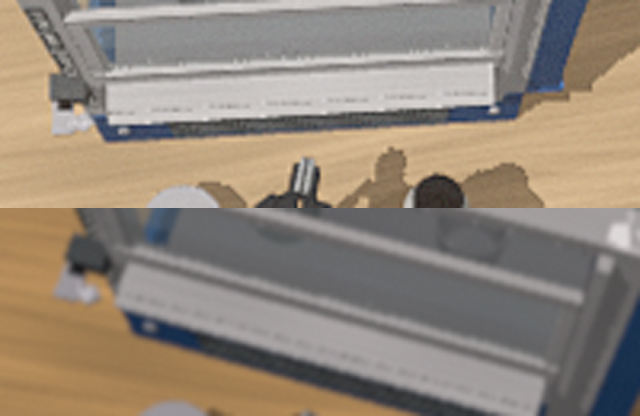

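The hand is clear of the lip. The lip bottom is at about 0.2274 and the pointer tip at about 0.2275. I'll check the bystanders, then hand in.

```bash
python3 - <<'E'
from h import *
import pickle
d=pickle.load(open("d0.pkl","rb"))["side"];e=viewer.get_image("side")
for n,(x,y,z) in dict(can=(.495,-.072,.19),tin=(.546,.185,.053)).items():
    for k,im in(("before",d),("now",e)):
        p=pts(im);m=(abs(p[...,2]-z)<.008)&(np.hypot(p[...,0]-x,p[...,1]-y)<.06);print(n,k,p[m].mean(0).round(3),m.sum())
log();job.sign_off()
E
```

```text
can before [ 0.495 -0.073  0.188] 259
can now [ 0.494 -0.073  0.188] 261
tin before [0.549 0.187 0.053] 624
tin now [0.55  0.189 0.053] 587
t 14.325 q [ 0.403  0.619  2.618  3.887  1.508 -1.503] p [0.5562 0.0443 0.1881] F [ 0.08 -0.35  0.87] w -0.0002
the job is handed in; nothing more can be done
```

I put the closed fingers under the lip and pushed the window up about 94 mm with 2–3 N. I then lowered and withdrew the hand, leaving the window standing, and handed the job in at 14.3 s.

- **Height:** The last depth check put the lip's lower edge at about 0.2274 m and the pointer tip at about 0.2275 m. Before and after the hand left, the lip height agreed to within about 0.5 mm.
- **Pointer reading:** The two cameras differed by about 2 mm on the pointer's top face (0.2285 and 0.2303 m). An early two-view estimate of the tip gave 0.226 m. All of these are well inside the 10 mm allowed.
- **Bystanders:** The can and tin measured within about 2 mm of where they started. I did not measure the lever, driver, mallet, cap or cup again. The hand never went near the tools or inside the cabinet, and I saw no unexpected forces.
- **Hand:** The fingers are about 30 mm in front of the lip, touching nothing.

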